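Free the slide rack from its locking hook and set it in the drip tray

TASK

The steel slide rack hangs on the draining hook, locked in by the hook's sprung keeper. Push the keeper aside by its upright tab until it snaps over and stays open, then lift the rack off by its handle bar and set it down upright, flat on the floor of the white drip tray, without dropping it. Leave the keeper open, the rack released and the other things on the bench where they are.

Things in the scene. Friction and masses are not known exactly. Their poses are not given: they have to be found in the camera images.
- stand: Fixed draining stand, steel on a white base plate (130 x 170 mm, 10 mm thick). Origin on the bench below the hook's seat; x points from the hook to the column (16 x 20 mm, centre x = +68 mm, top z = 172 mm), z up. An arm (20 mm wide, z 160 to 172 mm) joins column and hook, a V cradle open to the top: 20 mm wide in y, lips at x = +-18 mm, z = 171 mm, underside z = 147 mm.
- hook_seat (a point): Centre line of the handle bar as it lies in the hook, along the stand's y: 160 mm above the bench, above the stand's origin; axes as the stand's. With the keeper open the bar leaves upwards; after 25 to 40 mm of lift the rack must go at least 50 mm towards the stand's -x, as the hook and its arm are then still inside the bail, above the basket.
- keeper (a joint): Keeper angle, rad: 0 = shut, across above the hook along the stand's -x; 1.85 = fully open. It turns counter-clockwise seen from above: the free end goes from -x through -y to behind the hook. An over-centre spring holds it shut (about 3 N at the tab); past 0.9 rad it throws it fully open and holds it there. Open = above 1.5. The rack cannot push it open from below.
- keeper_hinge (a point): The pin of the keeper, 24 mm from the seat along the stand's +x, at the height of the keeper's arm (176 mm). The arm is 10 mm wide, 6 mm thick and 83 mm long.
- keeper_tab (a point): Centre of the upright tab near the keeper's free end, 70 mm from the pin: steel plate 26 mm long along the keeper, 6 mm thick, from z = 173 to 218 mm. Turns with the keeper; its x axis runs from free end to pin. Shut, push its +y face towards -y, in an arc about the pin; at tab height nothing stands beside it, and the handle bar's top lies at 165 mm.
- rack: Steel slide rack with glass slides, 84 mm (its x) by 160 mm (its y), basket 34 mm high, 0.2 to 0.45 kg. Origin at the centre of its underside, z up. Two 8 mm uprights at y = +-75 mm carry a round handle bar, 10 mm thick, along y, 110 mm above the underside. At first it hangs by the bar's middle in the hook, underside 50 mm above the bench, its axes along the stand's.
- rack_bar (a point): Middle of the handle bar's centre line, 110 mm above the rack's underside.
- rack_grip (a point): A good place to grasp the bar: on its centre line, 48 mm from the middle towards the rack's +y (away from the side to which the keeper opens). Axes as the rack's; close across the rack's x.
- tray: Fixed white drip tray, open at the top, 210 mm (x) by 250 mm (y) outside, 25 mm high, walls 5 mm and floor 5 mm thick. Origin under its centre.
- tray_in (a point): Centre of the tray's inner floor, 5 mm above the bench; axes as the tray's.
- stain_bottle: Bystander: amber glass bottle with black cap, 60 mm across, 125 mm high. Origin under its centre. Leave alone.
- jar: Bystander: clear glass jar with white lid, 68 mm across, 85 mm high. Origin under its centre. Leave alone.
- slide_box: Bystander: flat closed slide box, 99 by 174 mm, 34 mm high. Origin under its centre. Leave alone.
Things that resemble listed ones, but are neither listed nor needed, are in the scene too. Of the things that look like the stand, the largest one is meant. Of the things that look like the rack, the larger one is meant.

How it is judged (in metres and radians):
On the way, in this order (a step that is already met when the one before it is completed fails the run):
1. the keeper is pushed fully open and stays there while the rack still hangs on the hook (value of joint keeper above 1.5 rad and distance between rack_bar and hook_seat below 0.03 m), for 0.2 s.
2. the rack is lifted clear off the hook (distance between rack_bar and hook_seat above 0.07 m), for 0.1 s.
At the end, for the whole second after the job is handed in: The rack stands released and at rest inside the drip tray, its underside flat on the tray's floor (within 6 mm in height, tilt under 0.08 rad, not riding on a wall), and the keeper is still open (above 1.5 rad) (z of rack in the frame of tray_in between -0.004 and 0.006 m and x of rack in the frame of tray_in between -0.075 and 0.075 m and y of rack in the frame of tray_in between -0.085 and 0.085 m and angle between rack's own z axis and vertical below 0.08 rad and linear speed of rack below 0.02 m/s and contact force between rack and tray above 0.5 N and value of joint keeper above 1.5 rad); the robot touches nothing.
It fails at once if the rack is dropped: it falls free with its underside more than 30 mm above the tray's floor, away from the hook (contact force between rack and anything else below 0.02 N and z of rack in the frame of tray_in above 0.03 m and distance between rack_bar and hook_seat above 0.07 m).
It fails at once if a bystander is moved more than 30 mm (distance of any of stain_bottle, jar, slide_box from where it was at the start of the episode above 0.03 m).
It also fails if it takes over 64 s, if anything falls off the work surface, if the arm or the gripper's body presses on something with over 40 N, if the wrist force passes 120 N, or if a joint passes its speed limit or range.

ROBOT

A 7-joint arm with a two-finger parallel gripper is mounted at the origin on the work surface. World frame = base frame: x ahead of the robot, y to its left, z up, the work surface at z = 0. Lengths are in mm, angles in rad, forces in N, time in s.
With the tool pointing down it reaches from about 350 to 900 mm from the base axis. Payload 19.9 kg.
Tool frame: the origin (TCP) lies midway between the tips of the shut fingers; the grasp point (between the pads) lies 19 mm behind it; z points along the fingers, x is the direction in which the jaws open and shut, and the axes are right-handed (so a half turn about z gives the same grasp; the last joint's range is limited). The gripper opens to 85 mm and grips with 20 to 120 N. Pads are 22 mm wide; open, the fingers measure 114 mm over their backs; the gripper's body (76 mm by 85 mm) begins 54 mm behind the grasp point. The pads swing forward as they close: fully open they stand 13 mm farther back than shut.
Start: joints at [-1.355, 0.417, -0.01, 1.614, 0.005, 1.111, -0.053], TCP at [158.732, 604.488, 231.26] pointing down, gripper open.
Joint ranges: [-2.81, 2.81], [-0.39, 2.02], [-1.27, 1.25], [0.06, 2.57], [-1.19, 4.33], [0.19, 2], [-2.82, 2.82]. Speed limits (rad/s): [1.89, 1.89, 2.39, 2.39, 3.01, 3.01, 3.01].

INTERFACE

Orientations are given as a unit quaternion [x, y, z, w].
In Python, from rig import get_obs, snapshot, hand_in, trace gives the robot as it stands.
- The arm moves only by the shell command python3 -m creep 'ROWS' [FORCE]. ROWS is JSON, a list of rows, each an object with "xyz": the shift along the world's x, y, z in cm, a list of three; "turn": the turn, a rotation vector about the world's x, y, z in rad, a list of three; "jaw": the gripper command: -1 is shut, 1 is fully open, values between are in proportion. A call has 1 to 12 rows; each row shifts and turns the commanded pose from where the row before left it; what a row does not reach is not made up. A row lasts 1/10 s, in which the tool goes at most 50 mm and 8.59 degrees, less where a joint would pass 70% of its speed; a pose out of reach is approached as far as the arm can. A call is refused whole if a number of a shift passes 5 or a number of a turn 0.15, either way. A call with a gripper value outside its range is refused whole. The fingers move at their own pace and stop on an object; FORCE is the grip in N (left out, the last holds). Time passes only in rows, so rows that do not move let the fingers close. It gives the time, the measured TCP pose, the force and the opening at its end, in the units of the state.
- get_obs(): the state, without advancing time (a new reading comes with each control period).
- snapshot(name): name is "scene" or "top" or "wrist"; returns a dict with "pixels" (420x560x3 uint8, blue, green, red), "mtx" (3x3 intrinsics, pixels), "eye" and "rotation" of the camera in the world. Camera axes: x right, y down, z forward; pixel columns grow to the right and rows downward; lengths in mm; the calibration is good to about 2 mm. The wrist camera is an equidistant fisheye: a pixel r from the principal point sees the ray r / f radians off the axis. A picture is of the moment at which its call begins. There is no depth.
- hand_in(): hands the job in, once; it reports no verdict.
Trained networks look in the newest picture that a camera, given by its name, has taken for a name from the list of things; names that differ only in an ending like _2 or _b are one class to them, and where a whole thing is asked for, a point or a joint stands for the part that bears it (a point fixed in the world has none). Each returns a list of dicts, best first, with "conf" (0 to 1); they miss things now and then, are a little off and sometimes report something else, mostly with a low value. They report only what shows in the picture. A call takes as long as a camera call. They do not tell look-alikes from the thing itself.
- trace(camera, query): "region" (420x560 bool, what is visible of it) and "rect" ([left, top, width, height] in pixels, round what is visible of it).
The state is a dict: "time": time; "q": joint angles; "qd": joint speeds; "tau": joint torques, N m; "tcp_pos": TCP position; "orientation": TCP orientation; "ft_force": force on the tool from outside, world axes, zero at the start; "torque": the same for the moment, N m; "grip_width": opening from 0.0 (shut) to 1.0 (fully open).
Only numpy, scipy, OpenCV 4.12 (cv2) and the standard library are available. Lean on these libraries where they do the work, as an engineer would, in place of code of your own. Each camera call takes 0.05 s, during which the arm holds its last target.

## Working session

There is one attempt and no reset: what is moved stays moved. The work goes in short steps, Python scripts to look and compute and a shell command to move; the robot and the scene stay as the last step left them, time stands still between calls to the robot, and variables do not carry over. Pictures are saved under pics/ and viewed, and the job is handed in when it is done.

```bash
ls; mkdir -p pics; python3 - <<'E'
from rig import *
import cv2
o=get_obs(); print(o)
for n in ("scene","top"):
    s=snapshot(n); cv2.imwrite(f"pics/{n}0.png",s["pixels"]); print(n,s["mtx"],s["eye"],s["rotation"])
    for q in ("stand","rack","tray","keeper_tab","stain_bottle","jar","slide_box"):
        print(q,[(round(d["conf"],2),d["rect"]) for d in trace(n,q)])
E
```

```text
pics
{'time': 0.0, 'q': array([-1.35550795,  0.41799358, -0.01029472,  1.61419525,  0.00469995,
        1.11075126, -0.05301191]), 'qd': array([ 1.35722093e-03,  7.58965377e-04,  2.19550671e-04, -1.05579879e-05,
       -3.27034994e-04,  2.01470680e-04, -2.10631402e-03]), 'tau': array([-3.92340298e-04, -8.64417315e+01,  6.78792056e-01, -4.34912038e+01,
        1.90498325e-02,  7.25676626e-03,  1.86062920e-05]), 'tcp_pos': array([158.65562791, 604.13828405, 230.63923857]), 'orientation': array([ 7.91828834e-01,  6.10742712e-01, -4.92137475e-04,  4.42591920e-04]), 'ft_force': array([-0.57091002,  0.83035698,  1.00639587]), 'torque': array([-0.00755592, -0.0355244 ,  0.02804875]), 'grip_width': 1.0012310442781616}
scene [[399.49752968   0.         280.13972937]
 [  0.         399.49752968 216.13950019]
 [  0.           0.           1.        ]] [1274.08718326  317.22324955 1106.37667406] [ 0.50981847  0.79484771 -0.27326761 -0.1833768 ]
stand [(0.94, [362.8, 185.5, 39.3, 51.7]), (0.91, [281.9, 209.3, 64.5, 86.3]), (0.76, [299.9, 294.1, 54.6, 66.4])]
rack [(0.89, [289.5, 221.5, 57.7, 50.9
[... 353 characters left out ...]
0.         516.18635676 221.84361381]
 [  0.           0.           1.        ]] [ 408.08879855    5.75331448 1881.65621507] [-0.70086337  0.71209503 -0.0288318   0.02966359]
stand [(0.93, [215.9, 187.6, 50.1, 43.2]), (0.84, [180.4, 268.0, 39.4, 38.3]), (0.83, [190.2, 140.0, 39.4, 33.6])]
rack [(0.7, [217.1, 200.5, 45.6, 30.6]), (0.65, [256.0, 262.6, 30.7, 30.7])]
tray [(0.88, [294.4, 189.6, 70.1, 62.5])]
keeper_tab [(0.44, [195.5, 279.8, 2.0, 26.7])]
stain_bottle [(0.6, [215.8, 203.0, 49.4, 23.7]), (0.57, [281.0, 149.2, 17.8, 18.0])]
jar [(0.79, [399.6, 249.5, 20.7, 18.7]), (0.75, [126.1, 226.4, 45.9, 32.6]), (0.34, [215.1, 202.7, 46.9, 21.7])]
slide_box [(0.73, [129.6, 227.4, 44.2, 28.6])]
```

```bash
python3 - <<'E'
import cv2
a=cv2.imread("pics/scene0.png");b=cv2.imread("pics/top0.png")
cv2.imwrite("pics/s1.png",cv2.resize(a[140:380,160:480],None,fx=2.5,fy=2.5,interpolation=cv2.INTER_CUBIC))
cv2.imwrite("pics/t1.png",cv2.resize(b[120:330,110:390],None,fx=2.8,fy=2.8,interpolation=cv2.INTER_CUBIC))
E
```

```text
(no output)
```

View pics/s1.png

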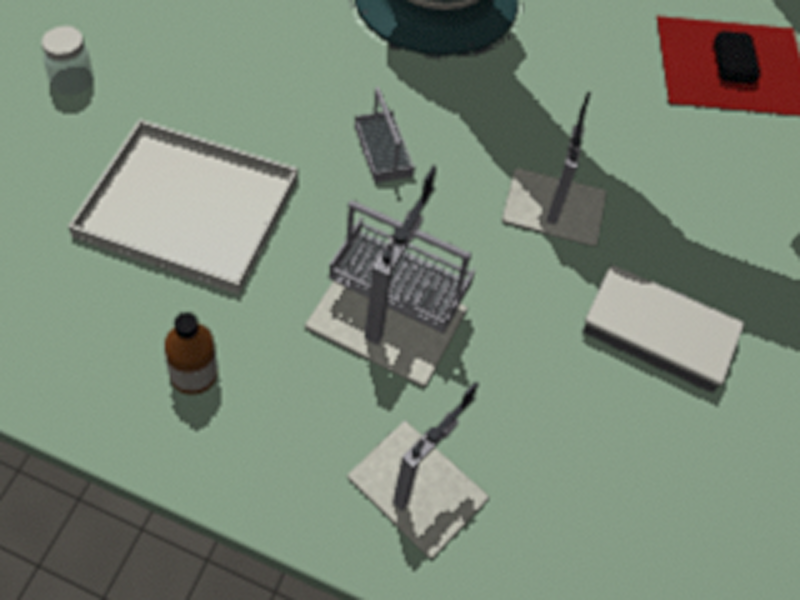

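View pics/t1.png

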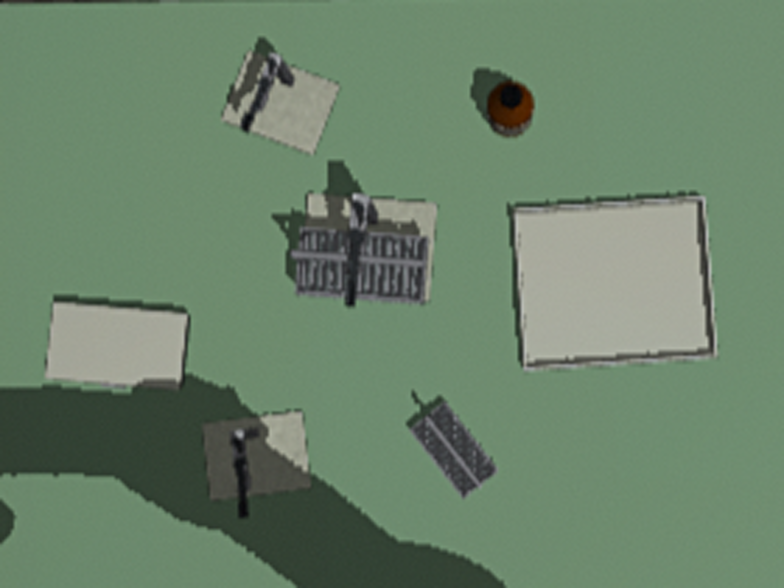

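The scene view shows the big stand with the rack hanging at crop (390,280), with its bar from (350,208) to (468,255). The tray is at (185,205). The small rack and the two smaller stands are decoys. In the top view the rack bar runs (293,255)-(428,262) and the keeper's free end is at (350,300), pointing to the robot.

```bash
cat > h.py <<'E'
import numpy as np, cv2
from scipy.spatial.transform import Rotation as R
from rig import *
def proj(s,P):
    p=R.from_quat(s["rotation"]).inv().apply(np.atleast_2d(P)-s["eye"]) if np.size(s["rotation"])==4 else (np.atleast_2d(P)-s["eye"])@s["rotation"]
    return p[:,:2]/p[:,2:]@s["mtx"][:2,:2].T+s["mtx"][:2,2]
def ray(s,uv):
    uv=np.atleast_2d(uv); d=np.c_[(uv-s["mtx"][:2,2])/s["mtx"][0,0],np.ones(len(uv))]
    return R.from_quat(s["rotation"]).apply(d)
def atz(s,uv,z):
    d=ray(s,uv); return s["eye"]+d*((z-s["eye"][2])/d[:,2])[:,None]
E
python3 - <<'E'
from h import *
s=snapshot("top")
c=lambda u,v:(110+(u+.5)/2.8-.5,120+(v+.5)/2.8-.5)
print("bar ends z160",atz(s,[c(293,255),c(428,262)],160))
print("keeper tip z 195",atz(s,[c(350,305)],200))
print("tray outer z25",atz(s,[c(511,205),c(704,196),c(716,355),c(524,368)],25))
print("base plate z10",atz(s,[c(307,192),c(438,202),c(429,302)],10))
print("bottle,",atz(s,[c(510,95)],125),"smallrack",atz(s,[c(450,440)],50),"box",atz(s,[c(118,342)],34))
s2=snapshot("scene")
c2=lambda u,v:(160+(u+.5)/2.5-.5,140+(v+.5)/2.5-.5)
print("scene bar ends",atz(s2,[c2(350,208),c2(468,255)],160))
E
```

```text
bar ends z160 [[591.81324611 231.14617397 160.        ]
 [580.8017053   69.57344069 160.        ]]
keeper tip z 195 [[527.85039225 159.71236183 200.        ]]
tray outer z25 [[ 666.78839458  -33.84830065   25.        ]
 [ 674.52016779 -284.01251669   25.        ]
 [ 468.49208783 -293.52776992   25.        ]
 [ 455.7403579   -46.82593509   25.        ]]
base plate z10 [[690.28739249 232.06704673  10.        ]
 [674.35948286  61.06948461  10.        ]
 [543.64946402  74.50314977  10.        ]]
bottle, [[789.59114443 -32.88070828 125.        ]] smallrack [[365.94755024  48.80460151  50.        ]] box [[496.96382748 472.10236604  34.        ]]
scene bar ends [[584.12618052  81.90877296 160.        ]
 [589.71370524 231.82560149 160.        ]]
```

```bash
python3 - <<'E'
import cv2
a=cv2.imread("pics/scene0.png");b=cv2.imread("pics/top0.png")
cv2.imwrite("pics/s2.png",cv2.resize(a[200:300,275:360],None,fx=6,fy=6,interpolation=cv2.INTER_CUBIC))
cv2.imwrite("pics/t2.png",cv2.resize(b[175:240,205:280],None,fx=8,fy=8,interpolation=cv2.INTER_CUBIC))
E
```

```text
(no output)
```

View pics/s2.png

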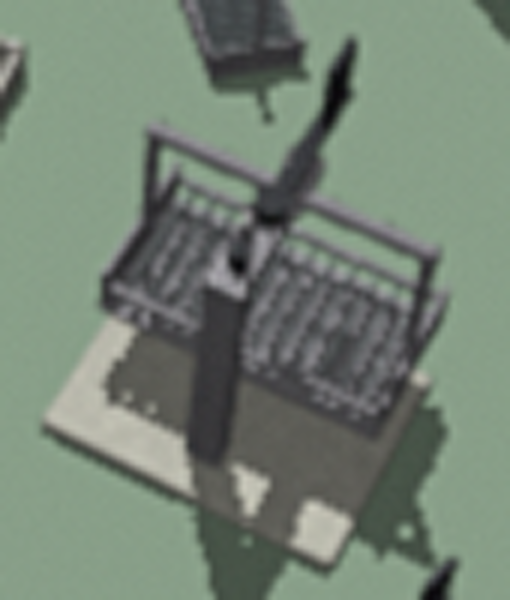

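View pics/t2.png

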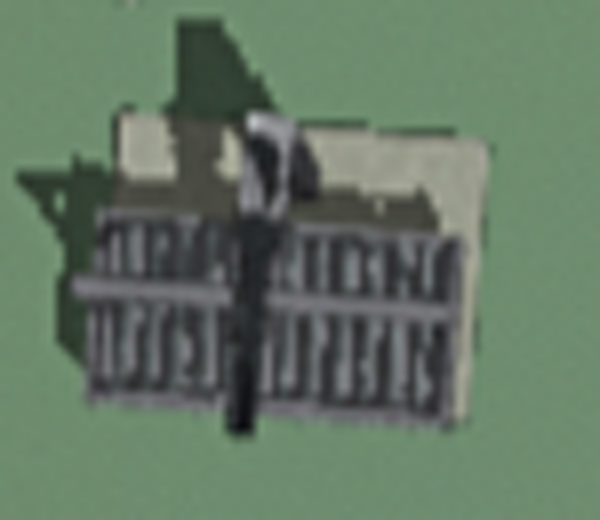

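```bash
python3 -m creep '[{"xyz":[0,0,4],"turn":[0,0,-0.14],"jaw":-1},{"xyz":[1,-1,4],"turn":[0,0,-0.14],"jaw":-1},{"xyz":[3,-2.4,2],"turn":[0,0,-0.14],"jaw":-1},{"xyz":[3.4,-3,0],"turn":[0,0,-0.14],"jaw":-1},{"xyz":[3.4,-3,0],"turn":[0,0,-0.14],"jaw":-1},{"xyz":[3.4,-3,0],"turn":[0,0,-0.14],"jaw":-1},{"xyz":[3.4,-3,0],"turn":[0,0,-0.14],"jaw":-1},{"xyz":[3.4,-3,0],"turn":[0,0,-0.14],"jaw":-1},{"xyz":[3.4,-3,0],"turn":[0,0,-0.14],"jaw":-1},{"xyz":[3.4,-3,0],"turn":[0,0,-0.13],"jaw":-1},{"xyz":[3.4,-3,0],"turn":[0,0,0],"jaw":-1},{"xyz":[0,0,0],"turn":[0,0,0],"jaw":-1}]' 100
```

```text
time: 2.1
tcp_pos: [474.9, 325.4, 331.5]
orientation: [0.999, -0.042, 0.001, 0.001]
ft_force: [-0.6, 1.2, 0.0]
grip_width: -0.001
```

```bash
python3 - <<'E'
from h import *
o=get_obs(); print(o["time"],o["tcp_pos"],o["orientation"],o["q"])
for n in ("wrist","top","scene"):
    s=snapshot(n); cv2.imwrite(f"pics/{n}3.png",s["pixels"]); 
    if n=="wrist": print(s["mtx"],s["eye"],s["rotation"])
    for q in ("keeper_tab","rack_bar","stand"):
        print(n,q,[(round(d["conf"],2),d["rect"]) for d in trace(n,q)])
E
```

```text
2.1 [474.86078264 325.36001679 331.52918035] [ 9.99117319e-01 -4.19931270e-02  8.55629305e-04  6.54622073e-04] [-0.99481708  0.26382769  0.41942591  1.62398143 -0.10902879  1.27677266
 -0.64069747]
[[325.1922621    0.         276.98463287]
 [  0.         325.1922621  210.57379475]
 [  0.           0.           1.        ]] [480.155902   406.55328278 474.79268795] [ 0.98609762 -0.04127663 -0.00579576  0.16085438]
wrist keeper_tab [(0.75, [108.8, 209.5, 64.7, 27.6]), (0.65, [489.5, 192.6, 39.3, 24.6]), (0.61, [383.3, 314.7, 26.1, 14.0])]
wrist rack_bar [(0.95, [327.8, 222.7, 68.9, 132.0]), (0.5, [219.0, 297.5, 21.9, 15.8])]
wrist stand [(0.94, [328.0, 211.5, 108.6, 119.7]), (0.82, [105.0, 139.1, 128.7, 95.7]), (0.21, [280.4, 355.5, 98.6, 10.2])]
top keeper_tab [(0.45, [192.9, 147.5, 12.5, 18.5])]
top rack_bar [(0.63, [255.5, 261.8, 30.4, 36.0])]
top stand [(0.68, [216.2, 187.8, 48.2, 41.1]), (0.66, [189.7, 268.3, 33.1, 26.2]), (0.59, [187.6, 139.2, 41.9, 37.2])]
scene keeper_tab [(0.48, [388.6, 189.5, 4.5, 9.0])]
scene rack_bar [(0.92, [292.9, 223.2, 57.1, 48.7]), (0.87, [302.9, 177.4, 27.8, 33.9])]
scene stand [(0.78, [297.9, 292.0, 56.5, 69.0]), (0.77, [364.3, 179.7, 36.3, 57.5]), (0.68, [282.4, 209.8, 64.6, 84.1])]
```

View pics/wrist3.png

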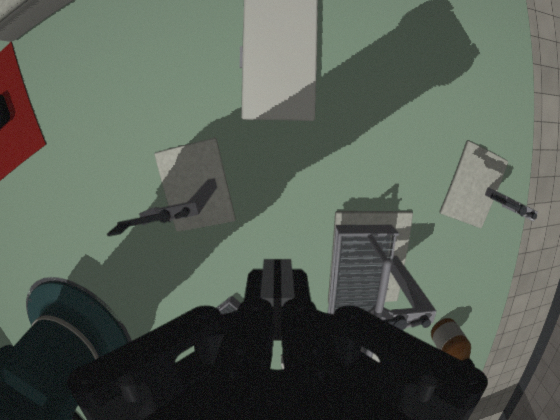

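```bash
python3 -m creep '[{"xyz":[0.6,-4,0],"turn":[0,0,0],"jaw":-1},{"xyz":[0.6,-4,0],"turn":[0,0,0],"jaw":-1},{"xyz":[0.6,-4,0],"turn":[0,0,0],"jaw":-1},{"xyz":[0.6,-3.5,0],"turn":[0,0,0.0],"jaw":-1},{"xyz":[0,0,0],"turn":[0,0,0],"jaw":-1},{"xyz":[0,0,0],"turn":[0,0,0],"jaw":-1}]'
python3 - <<'E'
from h import *
o=get_obs(); print(o["time"],o["tcp_pos"],o["orientation"],o["q"])
s=snapshot("wrist"); cv2.imwrite("pics/wrist4.png",s["pixels"]); np.savez("w4.npz",**s)
cv2.imwrite("pics/wrist4z.png",cv2.resize(s["pixels"][80:330,260:500],None,fx=2.4,fy=2.4,interpolation=cv2.INTER_CUBIC))
print(s["eye"],s["rotation"])
for q in ("keeper_tab","rack_bar","stand"):
        print(q,[(round(d["conf"],2),d["rect"]) for d in trace("wrist",q)])
E
```

```text
time: 3.3
tcp_pos: [494.8, 175.3, 331.5]
orientation: [0.999, -0.039, 0.0, -0.0]
ft_force: [-0.4, 1.0, -0.4]
grip_width: -0.003
3.3 [494.79369123 175.30320294 331.45813676] [ 9.99257965e-01 -3.85157725e-02  6.94903088e-05 -2.24151713e-04] [-0.8394606   0.1630314   0.50168402  1.744968   -0.08261615  1.25410609
 -0.39467707]
[499.73863027 256.29367871 474.85844974] [ 0.9863766  -0.03771743 -0.00602149  0.16000734]
keeper_tab [(0.95, [482.5, 74.6, 43.8, 31.8]), (0.85, [69.1, 78.2, 66.4, 26.4]), (0.65, [305.5, 196.1, 97.8, 28.1])]
rack_bar [(0.73, [159.9, 215.7, 71.6, 79.4]), (0.6, [311.5, 118.9, 73.9, 152.7])]
stand [(0.72, [432.0, 48.5, 102.3, 97.5]), (0.61, [67.1, 40.0, 142.1, 98.7]), (0.56, [310.8, 113.4, 121.9, 111.5])]
```

View pics/wrist4z.png

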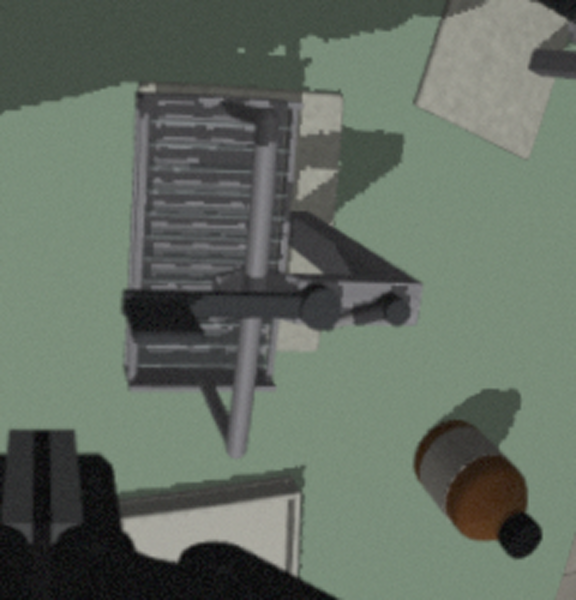

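```bash
cat >> h.py <<'E'
def fatz(s,uv,z):
    uv=np.atleast_2d(uv)-s["mtx"][:2,2]; r=np.linalg.norm(uv,axis=1); th=r/s["mtx"][0,0]
    d=np.c_[uv/r[:,None]*np.sin(th)[:,None],np.cos(th)]; d=R.from_quat(s["rotation"]).apply(d)
    return s["eye"]+d*((z-s["eye"][2])/d[:,2])[:,None]
def fproj(s,P):
    p=R.from_quat(s["rotation"]).inv().apply(np.atleast_2d(P)-s["eye"]); n=np.linalg.norm(p[:,:2],axis=1)
    return p[:,:2]/n[:,None]*(np.arctan2(n,p[:,2])*s["mtx"][0,0])[:,None]+s["mtx"][:2,2]
E
python3 - <<'E'
from h import *
s=dict(np.load("w4.npz"))
c=lambda u,v:(260+(u+.5)/2.4-.5,80+(v+.5)/2.4-.5)
b=fatz(s,[c(267,112),c(257,270),c(250,320),c(237,450)],160);print("bar",b)
print("pin",fatz(s,[c(321,305)],182),"keeper tip corners z 218 ",fatz(s,[c(124,291),c(124,316)],218), fatz(s,[c(124,291),c(124,316)],173))
print("plate",fatz(s,[c(341,94),c(318,350)],10))
E
```

```text
bar [[590.81217373 231.82228273 160.        ]
 [585.42002948 164.48297829 160.        ]
 [582.40760061 142.00782109 160.        ]
 [577.71933897  78.00912315 160.        ]]
pin [[607.40404877 154.13020339 182.        ]] keeper tip corners z 218  [[522.27846181 177.14593095 218.        ]
 [521.88021167 168.05406845 218.        ]] [[526.22729986 163.27973868 173.        ]
 [525.75927877 152.59503852 173.        ]]
plate [[683.28401452 230.49324481  10.        ]
 [669.90546794  62.59467951  10.        ]]
```

```bash
cat >> h.py <<'E'
import os
SEAT=np.array([584.5,154.5]);YAW=-0.082
def W(p):
    p=np.atleast_2d(p).astype(float); return np.c_[p[:,:2]@np.array([[np.cos(YAW),np.sin(YAW)],[-np.sin(YAW),np.cos(YAW)]])+SEAT,p[:,2]]
E
python3 - <<'E'
from h import *
s=dict(np.load("w4.npz"))
im=cv2.resize(s["pixels"],None,fx=3,fy=3,interpolation=cv2.INTER_CUBIC)
def L(sn,P,col):
    q=fproj(sn,W(P))*3+1
    cv2.polylines(im,[np.int32(np.round(q))],False,col,1,cv2.LINE_AA)
L(s,[[0,-75,160],[0,75,160]],(0,0,255))
for z in (173,218): L(s,[[-59,-3,z],[-33,-3,z],[-33,3,z],[-59,3,z],[-59,-3,z]],(0,255,255))
L(s,[[-42,-80,50],[42,-80,50],[42,80,50],[-42,80,50],[-42,-80,50]],(255,0,0))
L(s,[[-42,-80,84],[42,-80,84],[42,80,84],[-42,80,84],[-42,-80,84]],(255,128,0))
L(s,[[60,-10,172],[76,-10,172],[76,10,172],[60,10,172],[60,-10,172]],(0,255,0))
L(s,[[24,-5,179],[-59,-5,179],[-59,5,179],[24,5,179]],(255,0,255))
cv2.imwrite("pics/ov.png",im[270:840,840:1380])
print(W([[-46,0,195],[0,48,160],[24,0,176]]))
E
```

```text
[[538.65456536 158.26777427 195.        ]
 [588.43159054 202.3387144  160.        ]
 [608.4193572  152.53420473 176.        ]]
```

View pics/ov.png

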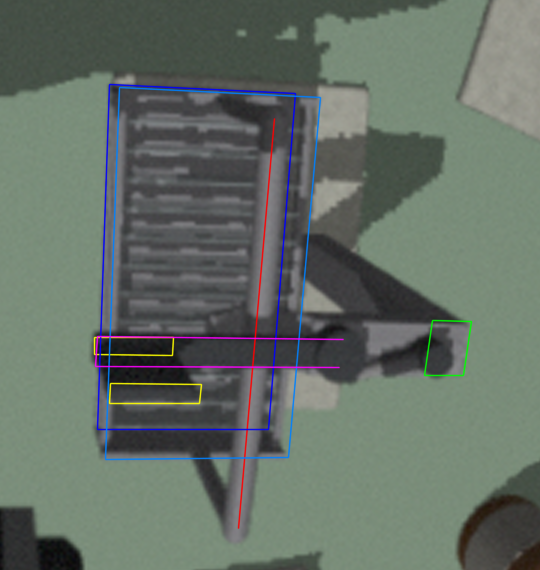

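```bash
python3 -m creep '[{"xyz":[2.4,1.4,-3],"turn":[0,0,0.01],"jaw":-1},{"xyz":[2.3,1.3,-3],"turn":[0,0,0],"jaw":-1},{"xyz":[0,0,-4],"turn":[0,0,0],"jaw":-1},{"xyz":[0,0,-4.1],"turn":[0,0,0],"jaw":-1},{"xyz":[0,0,0],"turn":[0,0,0],"jaw":-1},{"xyz":[0,0,0],"turn":[0,0,0],"jaw":-1}]'
python3 - <<'E'
from h import *
for n in ("scene","wrist"):
    s=snapshot(n); cv2.imwrite(f"pics/{n}5.png",s["pixels"])
a=cv2.imread("pics/scene5.png"); cv2.imwrite("pics/s5.png",np.hstack([cv2.resize(a[190:300,270:370],(500,550),interpolation=cv2.INTER_CUBIC)]))
E
```

```text
time: 4.1
tcp_pos: [541.8, 203.0, 191.1]
orientation: [0.999, -0.033, -0.0, 0.0]
ft_force: [-0.2, 0.6, 0.1]
grip_width: -0.0
```

View pics/s5.png

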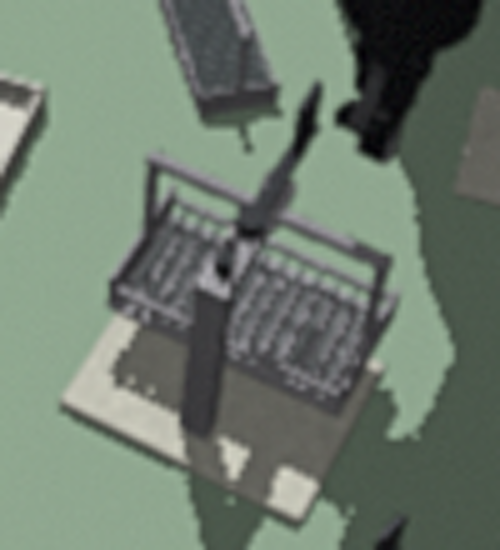

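View pics/wrist5.png

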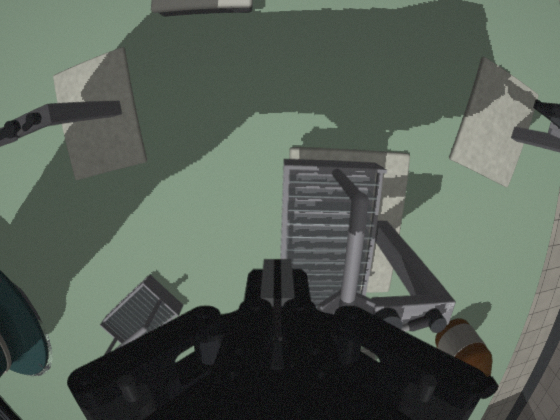

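The fingertips are on the tab's +y side, clear of everything. Next, push it round.

```bash
python3 -m creep '[{"xyz":[-0.1,-1.5,0],"turn":[0,0,0],"jaw":-1},{"xyz":[-0.1,-1.5,0],"turn":[0,0,0],"jaw":-1},{"xyz":[-0.1,-1.4,0],"turn":[0,0,0],"jaw":-1},{"xyz":[-0.1,-1.4,0],"turn":[0,0,0],"jaw":-1},{"xyz":[0.2,-1,0],"turn":[0,0,0],"jaw":-1},{"xyz":[0.3,-1,0],"turn":[0,0,0],"jaw":-1},{"xyz":[0.3,-1,0],"turn":[0,0,0],"jaw":-1},{"xyz":[0.3,-0.6,0],"turn":[0,0,0],"jaw":-1},{"xyz":[0,0,0],"turn":[0,0,0],"jaw":-1},{"xyz":[0,0,0],"turn":[0,0,0],"jaw":-1}]'
python3 - <<'E'
from h import *
a=snapshot("scene")["pixels"]; cv2.imwrite("pics/s6.png",cv2.resize(a[190:300,270:370],(500,550),interpolation=cv2.INTER_CUBIC))
E
```

```text
time: 5.2
tcp_pos: [548.7, 108.4, 190.1]
orientation: [0.999, -0.033, -0.0, 0.0]
ft_force: [0.6, -0.2, -0.0]
grip_width: -0.001
```

View pics/s6.png

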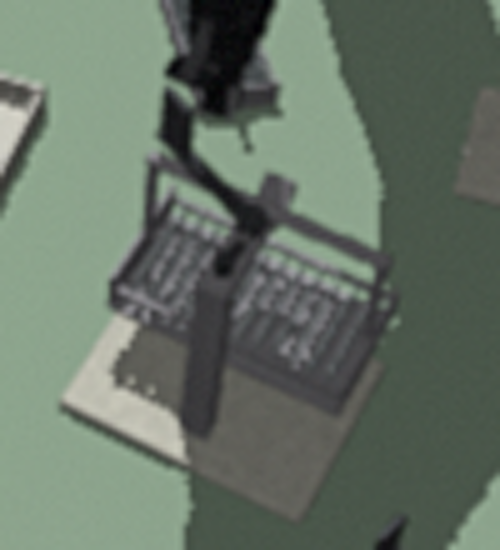

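```bash
python3 - <<'E'
from h import *
import h; h.YAW=-0.065
s=snapshot("scene")
for t in (0,.6,.8,.9,1.0,1.2,1.5,1.85):
    p=W([[24-83*np.cos(t),-83*np.sin(t),176],[24-70*np.cos(t),-70*np.sin(t),218]])
    print(t,((proj(s,p)-[270,190]+.5)*5).round().tolist())
E
```

```text
0 [[308.0, 123.0], [307.0, 93.0]]
0.6 [[227.0, 110.0], [236.0, 82.0]]
0.8 [[200.0, 115.0], [213.0, 86.0]]
0.9 [[187.0, 118.0], [202.0, 89.0]]
1.0 [[175.0, 123.0], [191.0, 93.0]]
1.2 [[153.0, 135.0], [172.0, 104.0]]
1.5 [[126.0, 160.0], [149.0, 125.0]]
1.85 [[109.0, 196.0], [134.0, 156.0]]
```

```bash
python3 -m creep '[{"xyz":[0.4,-0.6,0],"turn":[0,0,0],"jaw":-1},{"xyz":[0.4,-0.6,0],"turn":[0,0,0],"jaw":-1},{"xyz":[0.3,-0.3,0],"turn":[0,0,0],"jaw":-1},{"xyz":[0,0,0],"turn":[0,0,0],"jaw":-1},{"xyz":[0,0,0],"turn":[0,0,0],"jaw":-1}]'
python3 - <<'E'
from h import *
a=snapshot("scene")["pixels"]; cv2.imwrite("pics/s7.png",cv2.resize(a[190:300,270:370],(500,550),interpolation=cv2.INTER_CUBIC))
E
```

```text
time: 5.8
tcp_pos: [559.8, 93.4, 190.2]
orientation: [0.999, -0.033, -0.0, 0.0]
ft_force: [-1.1, 0.2, -0.0]
grip_width: -0.004
```

View pics/s7.png

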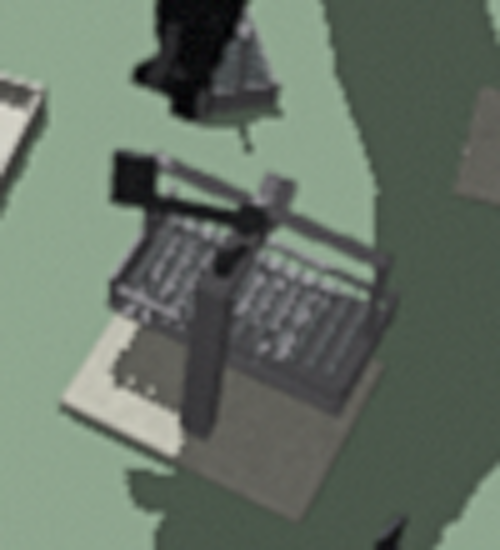

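The keeper is at about 1.85 rad and the bar is still seated. Next I move over the grip point with the jaws open.

```bash
python3 -m creep '[{"xyz":[-1,0.5,2],"turn":[0,0,0],"jaw":-1},{"xyz":[-1,1,4],"turn":[0,0,0],"jaw":-1},{"xyz":[0,3,1.5],"turn":[0,0,0],"jaw":1},{"xyz":[1.6,3.5,0],"turn":[0,0,0],"jaw":1},{"xyz":[3.2,2.9,0],"turn":[0,0,0],"jaw":1},{"xyz":[0,0,0],"turn":[0,0,0],"jaw":1},{"xyz":[0,0,0],"turn":[0,0,0],"jaw":1}]' 100
python3 - <<'E'
from h import *
s=snapshot("wrist"); cv2.imwrite("pics/w8.png",s["pixels"]); np.savez("w8.npz",**s)
E
```

```text
time: 6.55
tcp_pos: [587.7, 202.9, 264.6]
orientation: [0.999, -0.033, -0.0, 0.001]
ft_force: [-0.6, -0.3, -0.2]
grip_width: 0.848
```

View pics/w8.png

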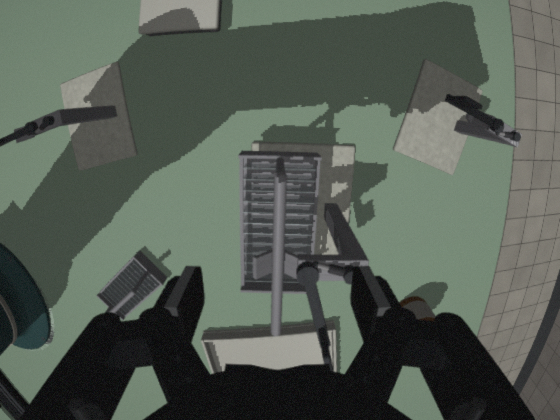

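```bash
python3 - <<'E'
from h import *
s=dict(np.load("w8.npz"))
print(fatz(s,[(280,172),(279,200),(278,240),(277,300),(276,330)],160))
print("tray",fatz(s,[(205,338),(337,329)],25))
E
python3 -m creep '[{"xyz":[0,0,-4],"turn":[0,0,0],"jaw":1},{"xyz":[0,0,-4],"turn":[0,0,0],"jaw":1},{"xyz":[0,0,-4.2],"turn":[0,0,0],"jaw":1},{"xyz":[0,0,0],"turn":[0,0,0],"jaw":1},{"xyz":[0,0,0],"turn":[0,0,0],"jaw":1}]'
python3 - <<'E'
from h import *
s=snapshot("wrist"); cv2.imwrite("pics/w9.png",s["pixels"])
E
```

```text
[[590.63936399 232.75674797 160.        ]
 [588.43854057 210.1331079  160.        ]
 [585.44800278 175.59409722 160.        ]
 [580.74846712 115.68805452 160.        ]
 [577.47617715  79.99176286 160.        ]]
tray [[458.36048525 -44.62500342  25.        ]
 [661.55216241 -37.77336102  25.        ]]
time: 7.1
tcp_pos: [587.9, 201.8, 144.6]
orientation: [0.999, -0.033, 0.0, 0.0]
ft_force: [0.6, -0.3, 0.6]
grip_width: 1.003
```

View pics/w9.png

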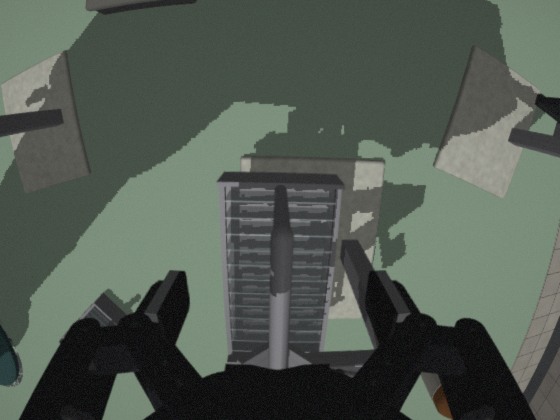

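The bar is centred between the jaws at about (280,300). I trim the yaw and height, then close.

```bash
python3 -m creep '[{"xyz":[0,0,-0.3],"turn":[0,0,-0.015],"jaw":1},{"xyz":[0,0,0],"turn":[0,0,0],"jaw":-1},{"xyz":[0,0,0],"turn":[0,0,0],"jaw":-1},{"xyz":[0,0,0],"turn":[0,0,0],"jaw":-1},{"xyz":[0,0,0],"turn":[0,0,0],"jaw":-1},{"xyz":[0,0,0],"turn":[0,0,0],"jaw":-1},{"xyz":[0,0,0],"turn":[0,0,0],"jaw":-1},{"xyz":[0,0,0],"turn":[0,0,0],"jaw":-1},{"xyz":[0,0,0],"turn":[0,0,0],"jaw":-1}]' 100
```

```text
time: 8.05
tcp_pos: [588.1, 202.5, 140.4]
orientation: [0.999, -0.04, 0.0, -0.0]
ft_force: [3.5, 0.3, 2.3]
grip_width: 0.077
```

```bash
python3 -m creep '[{"xyz":[0,0,0],"turn":[0,0,0],"jaw":-1},{"xyz":[0,0,0.5],"turn":[0,0,0],"jaw":-1},{"xyz":[0,0,1],"turn":[0,0,0],"jaw":-1},{"xyz":[0,0,1],"turn":[0,0,0],"jaw":-1},{"xyz":[0,0,0.8],"turn":[0,0,0],"jaw":-1},{"xyz":[0,0,0],"turn":[0,0,0],"jaw":-1},{"xyz":[0,0,0],"turn":[0,0,0],"jaw":-1}]'
python3 - <<'E'
from h import *
s=snapshot("wrist"); cv2.imwrite("pics/w10.png",s["pixels"]);print(get_obs()["torque"])
a=snapshot("scene")["pixels"]; cv2.imwrite("pics/s10.png",cv2.resize(a[170:300,260:370],(550,650),interpolation=cv2.INTER_CUBIC)[:600])
E
```

```text
time: 8.75
tcp_pos: [587.6, 202.6, 173.4]
orientation: [0.999, -0.04, -0.0, -0.0]
ft_force: [-0.5, -0.7, -3.3]
grip_width: 0.081
[ 0.13091092 -0.02783338  0.03127579]
```

View pics/w10.png

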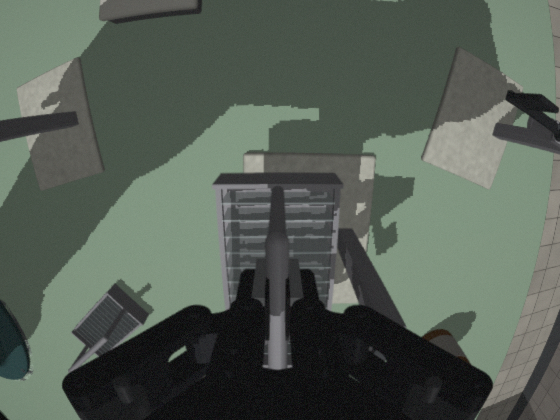

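View pics/s10.png

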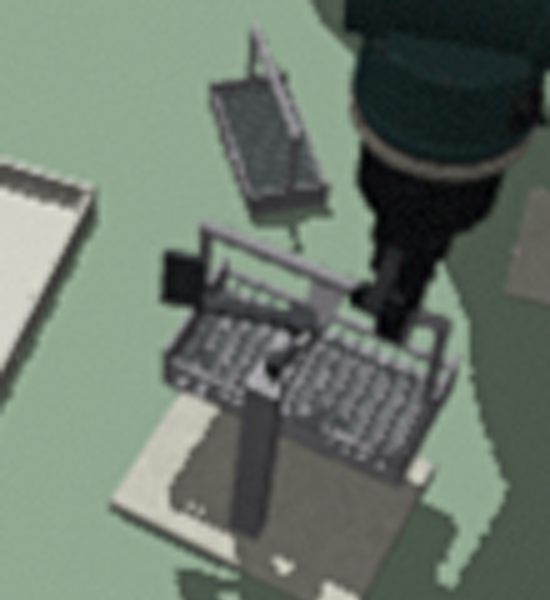

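```bash
python3 -m creep '[{"xyz":[-0.7,0.1,0],"turn":[0,0,0],"jaw":-1},{"xyz":[-1.2,0.1,0],"turn":[0,0,0],"jaw":-1},{"xyz":[-1.5,0.1,0],"turn":[0,0,0],"jaw":-1},{"xyz":[-1.6,0.1,0],"turn":[0,0,0],"jaw":-1},{"xyz":[-1.6,0.1,0],"turn":[0,0,0],"jaw":-1},{"xyz":[-1.2,0.1,0],"turn":[0,0,0],"jaw":-1},{"xyz":[-1,0.1,0],"turn":[0,0,0],"jaw":-1},{"xyz":[-0.5,0,0],"turn":[0,0,0],"jaw":-1},{"xyz":[0,0,0],"turn":[0,0,0],"jaw":-1}]'
python3 - <<'E'
from h import *
s=snapshot("wrist"); cv2.imwrite("pics/w11.png",s["pixels"]);print(get_obs()["torque"])
a=snapshot("scene")["pixels"]; cv2.imwrite("pics/s11.png",cv2.resize(a[160:280,250:370],(600,600),interpolation=cv2.INTER_CUBIC)[:600])
E
```

```text
time: 9.75
tcp_pos: [494.3, 209.6, 173.4]
orientation: [0.999, -0.04, -0.0, -0.0]
ft_force: [0.4, 0.0, -2.9]
grip_width: 0.082
[ 0.1134407  -0.03959757  0.05331357]
```

View pics/s11.png

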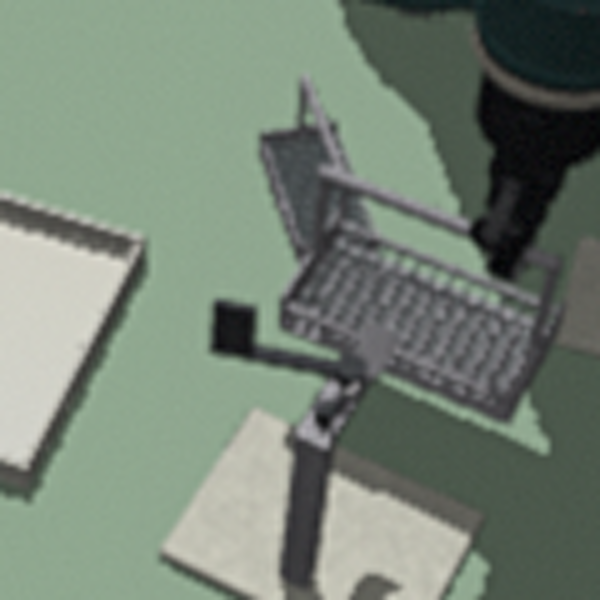

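```bash
python3 -m creep '[{"xyz":[0,-1,0],"turn":[0,0,0],"jaw":-1},{"xyz":[0,-2,0],"turn":[0,0,0],"jaw":-1},{"xyz":[0,-2.5,0],"turn":[0,0,0],"jaw":-1},{"xyz":[0,-2.5,0],"turn":[0,0,0],"jaw":-1},{"xyz":[0,-2.5,0],"turn":[0,0,0.02],"jaw":-1},{"xyz":[0,-2.5,0],"turn":[0,0,0.02],"jaw":-1},{"xyz":[0.5,-2.5,0],"turn":[0,0,0.02],"jaw":-1},{"xyz":[0.8,-2.5,0],"turn":[0,0,0.02],"jaw":-1},{"xyz":[1,-2.5,0],"turn":[0,0,0.02],"jaw":-1},{"xyz":[1,-2.5,0],"turn":[0,0,0.02],"jaw":-1},{"xyz":[1,-2.5,0],"turn":[0,0,0],"jaw":-1},{"xyz":[1,-2.5,0],"turn":[0,0,0],"jaw":-1}]'
python3 -m creep '[{"xyz":[1,-2,0],"turn":[0,0,0],"jaw":-1},{"xyz":[0.6,-1.5,0],"turn":[0,0,0],"jaw":-1},{"xyz":[0,-1,0],"turn":[0,0,0],"jaw":-1},{"xyz":[0,-0.2,0],"turn":[0,0,0],"jaw":-1},{"xyz":[0,0,0],"turn":[0,0,0],"jaw":-1},{"xyz":[0,0,0],"turn":[0,0,0],"jaw":-1}]'
python3 - <<'E'
from h import *
s=snapshot("wrist"); cv2.imwrite("pics/w12.png",s["pixels"]);print(get_obs()["torque"])
a=snapshot("scene")["pixels"]; cv2.imwrite("pics/s12.png",cv2.resize(a[160:280,170:320],(750,600),interpolation=cv2.INTER_CUBIC)[:600])
E
```

```text
time: 11.05
tcp_pos: [547.9, -72.7, 173.2]
orientation: [1.0, 0.019, -0.0, 0.0]
ft_force: [1.3, 0.3, -2.3]
grip_width: 0.08
time: 11.65
tcp_pos: [563.6, -116.5, 173.3]
orientation: [1.0, 0.02, -0.0, -0.0]
ft_force: [0.4, 0.3, -2.3]
grip_width: 0.084
[ 0.13045962 -0.01071138 -0.03186761]
```

View pics/s12.png

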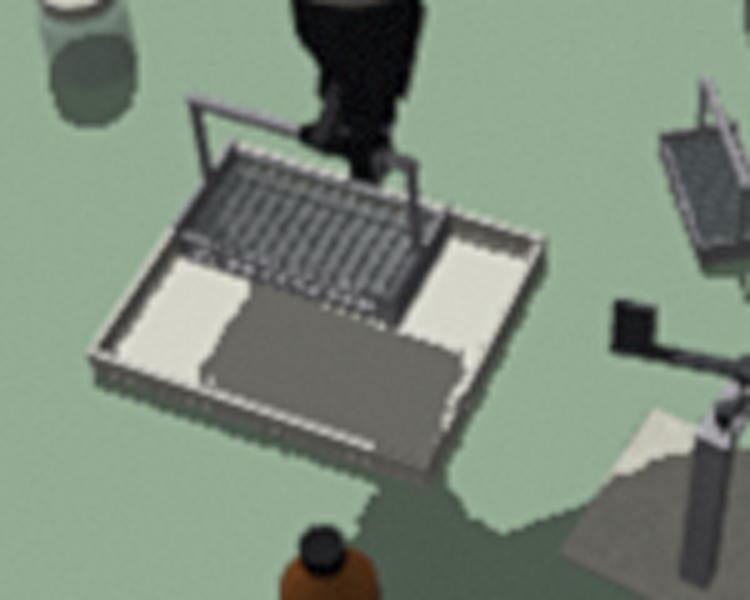

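View pics/w12.png

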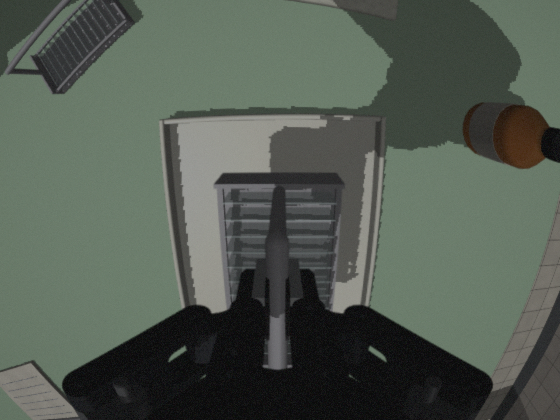

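```bash
python3 -m creep '[{"xyz":[0,0,-1],"turn":[0,0,0],"jaw":-1},{"xyz":[0,0,-2],"turn":[0,0,0],"jaw":-1},{"xyz":[0,0,-2],"turn":[0,0,0],"jaw":-1},{"xyz":[0,0,-1.2],"turn":[0,0,0],"jaw":-1},{"xyz":[0,0,-0.6],"turn":[0,0,0],"jaw":-1},{"xyz":[0,0,-0.4],"turn":[0,0,0],"jaw":-1},{"xyz":[0,0,0],"turn":[0,0,0],"jaw":-1},{"xyz":[0,0,0],"turn":[0,0,0],"jaw":-1}]'
python3 -m creep '[{"xyz":[0,0,-0.2],"turn":[0,0,0],"jaw":-1},{"xyz":[0,0,-0.2],"turn":[0,0,0],"jaw":-1},{"xyz":[0,0,0],"turn":[0,0,0],"jaw":-1}]'
python3 - <<'E'
from h import *
print(get_obs()["torque"])
s=snapshot("wrist"); cv2.imwrite("pics/w13.png",s["pixels"])
a=snapshot("scene")["pixels"]; cv2.imwrite("pics/s13.png",cv2.resize(a[160:280,170:320],(750,600),interpolation=cv2.INTER_CUBIC)[:600])
E
```

```text
time: 12.55
tcp_pos: [564.1, -117.6, 101.8]
orientation: [1.0, 0.019, 0.0, 0.0]
ft_force: [-0.3, 0.0, -2.3]
grip_width: 0.083
time: 12.85
tcp_pos: [563.7, -117.4, 97.2]
orientation: [1.0, 0.02, -0.0, -0.0]
ft_force: [0.6, 0.3, -1.8]
grip_width: 0.079
[ 0.10952452 -0.05449437  0.0021856 ]
```

View pics/s13.png

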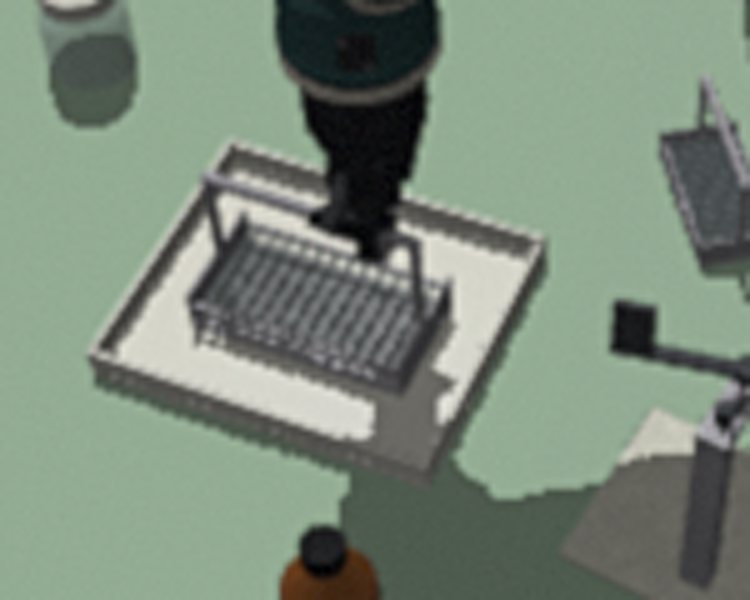

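```bash
python3 -m creep '[{"xyz":[0,0,-0.1],"turn":[0,0,0],"jaw":-1},{"xyz":[0,0,-0.1],"turn":[0,0,0],"jaw":-1},{"xyz":[0,0,0],"turn":[0,0,0],"jaw":-1}]'
python3 -m creep '[{"xyz":[0,0,-0.1],"turn":[0,0,0],"jaw":-1},{"xyz":[0,0,-0.1],"turn":[0,0,0],"jaw":-1},{"xyz":[0,0,0],"turn":[0,0,0],"jaw":-1}]'
```

```text
time: 13.25
tcp_pos: [564.7, -117.3, 95.8]
orientation: [1.0, 0.02, 0.001, 0.0]
ft_force: [3.2, 2.3, 3.9]
grip_width: 0.079
time: 13.55
tcp_pos: [565.4, -117.3, 95.4]
orientation: [1.0, 0.02, 0.002, -0.0]
ft_force: [-4.4, 6.4, 32.8]
grip_width: 0.079
```

Contact at the expected height (95.4 mm). I ease off and release.

```bash
python3 -m creep '[{"xyz":[0,0,0.15],"turn":[0,0,0],"jaw":-1},{"xyz":[0,0,0],"turn":[0,0,0],"jaw":-1},{"xyz":[0,0,0],"turn":[0,0,0],"jaw":-1}]'
python3 - <<'E'
from h import *
a=snapshot("scene")["pixels"]; cv2.imwrite("pics/s14.png",cv2.resize(a[160:280,170:320],(750,600),interpolation=cv2.INTER_CUBIC)[:600])
E
```

```text
time: 13.85
tcp_pos: [564.4, -117.5, 95.5]
orientation: [1.0, 0.02, 0.001, -0.0]
ft_force: [0.1, 2.9, 12.5]
grip_width: 0.08
```

View pics/s14.png

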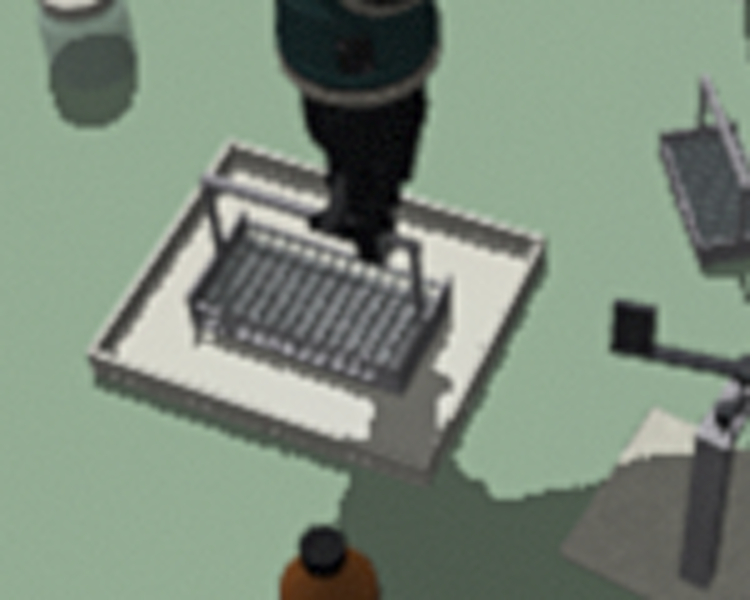

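```bash
python3 -m creep '[{"xyz":[0,0,0.05],"turn":[0,0,0],"jaw":-0.6},{"xyz":[0,0,0],"turn":[0,0,0],"jaw":-0.3},{"xyz":[0,0,0],"turn":[0,0,0],"jaw":0},{"xyz":[0,0,0],"turn":[0,0,0],"jaw":0.5},{"xyz":[0,0,0],"turn":[0,0,0],"jaw":1},{"xyz":[0,0,0],"turn":[0,0,0],"jaw":1},{"xyz":[0,0,0],"turn":[0,0,0],"jaw":1},{"xyz":[0,0,0],"turn":[0,0,0],"jaw":1},{"xyz":[0,0,0],"turn":[0,0,0],"jaw":1}]'
python3 - <<'E'
from h import *
s=snapshot("wrist"); cv2.imwrite("pics/w15.png",s["pixels"])
E
```

```text
time: 14.8
tcp_pos: [563.8, -117.5, 95.3]
orientation: [1.0, 0.02, -0.0, 0.0]
ft_force: [-0.3, -0.0, 0.4]
grip_width: 0.997
```

View pics/w15.png

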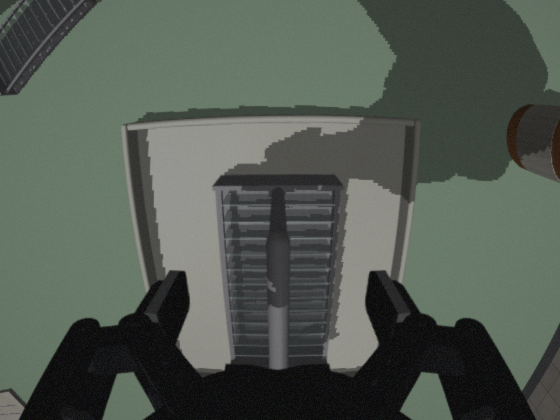

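Released and fully open, clear of the bar. I rise straight up and check.

```bash
python3 -m creep '[{"xyz":[0,0,1.5],"turn":[0,0,0],"jaw":1},{"xyz":[0,0,3],"turn":[0,0,0],"jaw":1},{"xyz":[0,0,4],"turn":[0,0,0],"jaw":1},{"xyz":[0,0,4],"turn":[0,0,0],"jaw":1},{"xyz":[0,0,4],"turn":[0,0,0],"jaw":1},{"xyz":[-3,0,3],"turn":[0,0,0],"jaw":1},{"xyz":[-4,0,0],"turn":[0,0,0],"jaw":1},{"xyz":[-4,0,0],"turn":[0,0,0],"jaw":1},{"xyz":[-4,0,0],"turn":[0,0,0],"jaw":1},{"xyz":[0,0,0],"turn":[0,0,0],"jaw":1},{"xyz":[0,0,0],"turn":[0,0,0],"jaw":1}]'
python3 - <<'E'
from h import *
a=snapshot("scene")["pixels"]; cv2.imwrite("pics/s16.png",cv2.resize(a[140:300,170:360],(712,600),interpolation=cv2.INTER_CUBIC)[:600])
b=snapshot("top")["pixels"]; cv2.imwrite("pics/t16.png",cv2.resize(b[130:290,200:390],(712,600),interpolation=cv2.INTER_CUBIC)[:600])
E
```

```text
time: 15.95
tcp_pos: [413.6, -117.6, 291.5]
orientation: [1.0, 0.019, 0.001, -0.001]
ft_force: [-0.2, -0.8, -0.0]
grip_width: 1.0
```

View pics/s16.png

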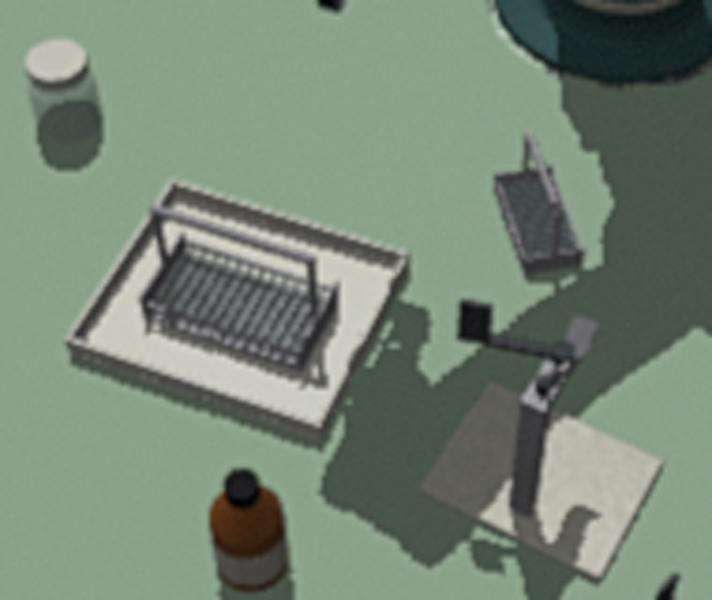

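View pics/t16.png

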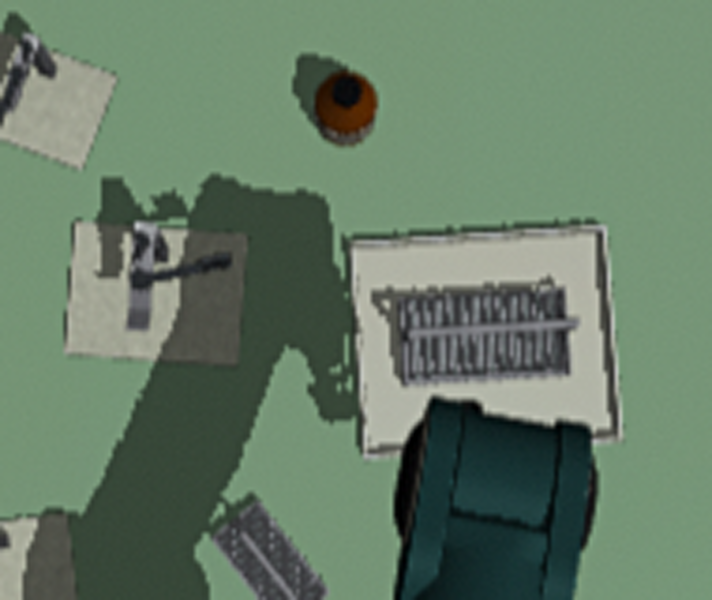

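The rack stands upright and centred in the tray, the keeper is open, and the bystanders are where they were. I hand in.

```bash
python3 -c "from rig import hand_in; print(hand_in())"
```

```text
the job is handed in; nothing more can be done
None
```

The job is handed in, at about 16 s of the 64 s allowed. I pushed the keeper round by its tab until it snapped open, then gripped the rack's bar 48 mm off its middle. I lifted the rack 33 mm, took it 93 mm clear of the hook, set it down in the drip tray and let go.

**Last checks:**
- **Keeper:** in the scene and top views after release it stayed at about 1.85 rad. That is read from the pictures, as the state gives no keeper angle.
- **Rack:** it stands upright near the middle of the tray, and the tool height at touchdown (95.4 mm) matched the expected 95.4 mm. I judged flatness by that height and by eye, and took no separate tilt measurement.
- **Bystanders:** the bottle and jar look undisturbed. The slide box was outside the last crops, but the arm never went near it.
- **Forces:** the arm touches nothing and the wrist force is near zero. It read 33 N at touchdown, more than I meant, because the last 2 mm pressed the rack onto the floor. I eased off before releasing.

**Disagreements:** my estimates of the stand's yaw differed between views, from -0.04 to -0.09 rad. I used -0.065 rad for the push and -0.08 rad for the grasp, and neither caused trouble.

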